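# Load a valve into the test bay behind its bifold guard

## Robot

A 6-joint arm with a two-finger parallel gripper is mounted at the origin on the work surface. World frame = base frame: x ahead of the robot, y to its left, z up, the work surface at z = 0. Lengths are in mm, angles in rad, forces in N, time in s.
With the tool pointing down it reaches from about 400 to 825 mm from the base axis. Payload 7 kg.
Tool frame: the origin (TCP) lies at the very end of the fingers, on their centre line; the grasp point (between the pads) lies 19 mm behind it; z points along the fingers, y is the direction in which the jaws open and shut (so a half turn about z gives the same grasp; the last joint's range is limited). The gripper opens to 88 mm and grips with 3 to 60 N. Pads are 19 mm wide; open, the fingers measure 130 mm over their backs; the gripper's body (78 mm by 193 mm) begins 47 mm behind the grasp point.
Start: joints at [-1.029, 0.359, 0.012, 0, -1.224, -0.288], TCP at [169.456, -653.36, 190.961] pointing down, gripper open.
Joint ranges: [-3.07, 3.07], [-1.43, 2.12], [-1.02, 1.25], [-3.03, 1.67], [-3.05, -0], [-3.03, 3.03]. Speed limits (rad/s): [2.39, 2.39, 3.01, 3.14, 3.14, 3.14].

## Interface

Orientations are given as a unit quaternion [x, y, z, w].
In Python, from plant import bot gives the robot as it stands. Calls block until the motion is done:
- bot.move_ptp(position, orientation): joint-space move of the TCP to a pose.
- bot.line_to(position, velocity=150, ori=None): straight line of the TCP; ori=None keeps the orientation; velocity is the mean speed in mm/s.
- bot.move_joints(angles): joint-space move.
- bot.move_gripper(opening, force=None): finger opening in mm; force is the grip in N (None keeps the last); returns when the fingers have stopped.
- bot.pause(seconds).
- bot.solve_ik(position, orientation): joint angles nearest the present ones, or None.
- bot.read_state(): the state.
- bot.camera(name): name is "side" or "top"; returns the picture (384x512x3 uint8, red, green, blue); there is no depth.
- bot.get_calibration(name): a dict with "fx", "fy", "cx", "cy" (pixels), "distortion" ([k1, k2, p1, p2, k3] as OpenCV has them; the pictures are not rectified), "view" (4x4, takes a point from world to camera coordinates). Camera axes: x right, y up, looking along -z (the intrinsics and any distortion apply to the point x, -y, -z); pixel columns grow to the right and rows downward; lengths in mm; the calibration is good to about 2 mm. A picture is of the moment at which its call begins. get_calibration takes no time and is no camera call.
A pose or a line that the arm cannot do raises bot.Unreachable and nothing moves.
- bot.close_job(): hands the job in, once; it reports no verdict.
The state is a dict: "t": time; "joint_pos": joint angles; "qvel": joint speeds; "tau": joint torques, N m; "tcp_pos": TCP position; "eef_rot": TCP orientation; "contact_force": force on the tool from outside, world axes, zero at the start; "moment": the same for the moment, N m; "width": finger opening in mm.
Only numpy, scipy, OpenCV 4.12 (cv2) and the standard library are available. Lean on these libraries where they do the work, as an engineer would, in place of code of your own. Each camera call takes 0.05 s, during which the arm holds its last target. There are 200 camera calls.

## Task

Pull the test bay's blue bifold guard by its yellow loop until both panels are folded fully open, then slide the red-capped valve along the bench through the doorway onto the yellow-framed pad, so that it lies inside the frame with its long axis pointing straight into the bay, and fold the guard fully shut again. Slide the valve, do not lift or tip it, and leave the green-capped valve, the wrench and the bottle where they are.

Things in the scene. Friction and masses are not known exactly. Their poses are not given: they have to be found in the camera images.
- bay: Blue open-topped test bay, fixed, its doorway looking to the robot's right. Origin: on the bench, mid-doorway, in the shut guard's plane. x points straight into the bay, y along the doorway (towards the robot), z up. Doorway y -140 to 140 mm between posts; walls 132 mm high; clear depth 240 mm, then a console 222 mm high. Its floor is the bench; the guard's track is flush, so things slide through.
- pivot (a point): Bench-level point under the guard's fixed upright hinge, at bay y = -140 mm (the post farther from the robot). The guard is a blue bifold: panels A and B, each 140 mm wide, 10 mm thick, 6 to 128 mm high. A turns on this hinge, B is hinged to A's other edge, and B's leading edge runs in the track along the doorway. The fold comes out of the bay, to its -x.
- panel_a (a joint): Fold angle q of panel A, rad: 0 = shut, flat across the doorway; 1.4 = end stop, both panels folded beside the pivot post. In bay axes the fold hinge is 140 mm from the pivot along (-sin q, cos q); B runs on from it along (sin q, cos q), its outer face looking to (-cos q, sin q). Light friction (a few N at the pull), no spring: it stays where left.
- pull (a point): Centre of the yellow loop pull on B's outer face, 116 mm high: a level U of 10 mm round bar, open above and below, inside 70 mm along the panel and 58 mm off it; shut fingers put in from above can hook it to pull or push. 52 mm from the fold hinge along B, 34 mm out from B's middle plane; outer bar's centre 34 mm further. x points into the panel, y along B away from the fold, z up.
- pad (a point): Centre of the test pad on the bay's floor, at bay x = 110, y = 45 mm; axes as the bay's. The pad is a painted yellow frame, 180 mm (x) by 130 mm (y), without thickness.
- valve: The valve to be tested: loose grey metal valve with a RED round cap, about 0.8 kg (varies 0.55 to 0.95). 110 mm long along its x axis, with flat square flanges 76 x 76 x 14 mm at both ends, a 54 mm round barrel between them, and a 40 mm neck with a 48 mm cap on top (cap from 79 to 95 mm high). Origin: centre of its underside; z up. Both ends are alike.
- spare: A valve just like the other but with a GREEN cap; it stays on the bench where it is. Origin and axes as for the valve. The two change places from start to start.
- wrench: Loose wrench, 200 mm, lying beyond the valves. Bystander. Origin: middle of the tool, underside.
- oil: Loose grey bottle, 60 mm wide, 150 mm high, beyond the valves. Bystander. Origin: centre of its underside.
Mind the look-alikes: they are no part of the job. Leave any brown, pink or purple look-alike of the valve alone.

How it is judged (in metres and radians):
On the way, in this order (a step that is already met when the one before it is completed fails the run):
1. the guard is folded fully open (fold angle over 1.2 rad) (value of joint panel_a above 1.2 rad), for 0.2 s.
2. the red-capped valve lies on the pad, pointing into the bay (x of valve in the frame of pad between -0.035 and 0.035 m and y of valve in the frame of pad between -0.03 and 0.03 m and angle between the x axis of valve and the x axis of bay, either way round below 0.3 rad and angle between valve's own z axis and vertical below 0.1 rad), for 0.2 s.
At the end, for the whole second after the job is handed in: The guard is shut (fold angle under 0.08 rad) and still; the red-capped valve stands at rest on the pad, its centre within 35 mm of the pad's centre along the bay's depth and 30 mm across it, its long axis within 0.3 rad of the bay's (all of step 2 and value of joint panel_a below 0.08 rad and linear speed of valve below 0.02 m/s and velocity of joint panel_a between -0.05 and 0.05 rad/s); the robot touches nothing.
It fails at once if the red-capped valve is lifted over 20 mm or tipped over 0.3 rad (height (world z) of valve above 0.02 m or angle between valve's own z axis and vertical above 0.3 rad).
It fails at once if the green-capped valve is moved over 30 mm (distance of spare from where it was at the start of the episode above 0.03 m).
It fails at once if the wrench or the bottle is moved over 30 mm (distance of any of wrench, oil from where it was at the start of the episode above 0.03 m).
It also fails if it takes over 72 s, if anything falls off the work surface, if the arm or the gripper's body presses on something with over 40 N, if the wrist force passes 120 N, or if a joint passes its speed limit or range.

## Working session

There is one attempt and no reset: what is moved stays moved. The work goes in short steps, each a Python script; the robot and the scene stay as the last script left them, time stands still between calls to the robot, and variables do not carry over. Pictures are saved under pics/ and viewed, about 8 in all and at most 12, crops included, and the job is handed in when it is done.

```bash
ls; mkdir -p pics; cat > h.py <<'E'
import numpy as np, cv2
from plant import bot
def snap(name,f):
    im=bot.camera(name); cv2.imwrite(f'pics/{f}.png',im[:,:,::-1]); return im
def ray(name,uv):
    c=bot.get_calibration(name); K=np.array([[c['fx'],0,c['cx']],[0,c['fy'],c['cy']],[0,0,1.]])
    p=cv2.undistortPoints(np.array(uv,float).reshape(-1,1,2),K,np.array(c['distortion'],float)).reshape(-1,2)
    V=np.array(c['view']); R=V[:3,:3]; o=-R.T@V[:3,3]
    d=np.c_[p[:,0],-p[:,1],-np.ones(len(p))]@R
    return o,d
def onplane(name,uv,z):
    o,d=ray(name,uv); return o+d*((z-o[2])/d[:,2])[:,None]
def project(name,P):
    c=bot.get_calibration(name); K=np.array([[c['fx'],0,c['cx']],[0,c['fy'],c['cy']],[0,0,1.]])
    V=np.array(c['view']); q=np.atleast_2d(P)@V[:3,:3].T+V[:3,3]; q=q*[1,-1,-1]
    return cv2.projectPoints(q.reshape(-1,1,3),np.zeros(3),np.zeros(3),K,np.array(c['distortion'],float))[0].reshape(-1,2)
E
python3 - <<'E'
from h import *
a=snap('side','s0');b=snap('top','t0')
for n in('side','top'):
    c=bot.get_calibration(n);V=np.array(c['view']);print(n,c['fx'],-V[:3,:3].T@V[:3,3],-V[2,:3])
s=bot.read_state();print(s['t'],s['eef_rot'],s['width'])
E
```

```text
pics
side 485.3273358187289 [259.81792216 938.42080094 687.13698452] [ 0.21438529 -0.85158972 -0.47836586]
top 393.48431703761247 [ 424.67303842 -116.60247423 1210.1337543 ] [ 0.09932537  0.01363348 -0.99496161]
0.1 [-1.26496500e-01  9.91966770e-01  7.29079668e-04 -1.74675121e-04] 87.885492587913
```

View pics/t0.png

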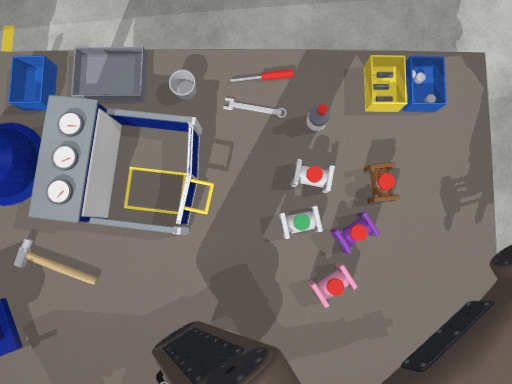

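View pics/s0.png

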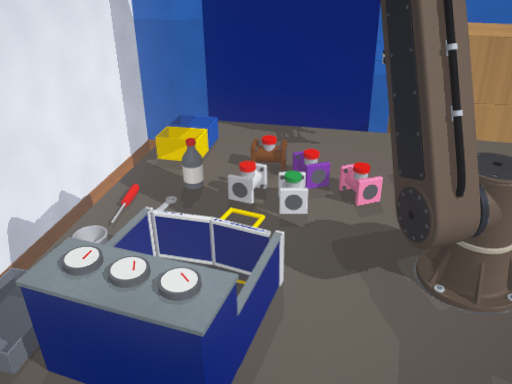

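The top view shows the bay at left, with its doorway along about (197,120)-(185,230). The loop is at (200,195), the red-capped grey valve at (314,175), green at (302,222), the wrench at (255,107) and the bottle at (318,118). I'll enlarge the image and measure.

```bash
python3 - <<'E'
from h import *
im=cv2.imread('pics/t0.png')
c1=cv2.resize(im[95:245,115:225],None,fx=5,fy=5,interpolation=cv2.INTER_CUBIC)[:,:]
c1=cv2.resize(im[100:245,115:225],None,fx=4,fy=4,interpolation=cv2.INTER_CUBIC)
c2=cv2.resize(im[145:245,280:370],None,fx=4,fy=4,interpolation=cv2.INTER_CUBIC)
o=np.zeros((580,800,3),np.uint8);o[:,:440]=c1;o[:400,440:800]=c2;cv2.imwrite('pics/c0.png',o)
hsv=cv2.cvtColor(im,cv2.COLOR_BGR2HSV)
def blobs(m,lab,z):
    n,l,st,ce=cv2.connectedComponentsWithStats(m)
    for i in range(1,n):
        if st[i,4]>40: print(lab,ce[i].round(1),st[i],onplane('top',ce[i],z).round(0)[0])
red=cv2.inRange(hsv,(0,180,120),(6,255,255))|cv2.inRange(hsv,(174,180,120),(180,255,255))
blobs(red,'red',95)
blobs(cv2.inRange(hsv,(50,120,60),(75,255,255)),'green',95)
ye=cv2.inRange(hsv,(22,120,120),(34,255,255));ye[:,230:]=0;ye[:100]=0
blobs(ye,'yel',0)
w=cv2.inRange(hsv,(0,0,170),(180,40,255));w[:,:280]=0;w[:140]=0;w[250:]=0;w[:,345:]=0
blobs(cv2.morphologyEx(w|red|cv2.inRange(hsv,(50,120,60),(75,255,255)),cv2.MORPH_CLOSE,np.ones((5,5))) *1,'white',76)
E
```

```text
red [277.2  74.5] [262  70  31  10 213] [ 874. -166.   95.]
red [322.  109.1] [318 105   9   9  68] [ 770. -296.   95.]
red [314.1 173.6] [307 166  15  16 190] [ 580. -272.   95.]
red [385.8 181. ] [378 173  17  17 229] [ 561. -477.   95.]
red [358.2 232.1] [350 225  17  15 210] [ 415. -396.   95.]
red [335.2 286.5] [327 279  17  16 206] [ 263. -330.   95.]
green [301.4 221.7] [294 214  16  16 199] [ 443. -235.   95.]
yel [148.9 189.2] [124 167  62  47 466] [540. 228.   0.]
yel [202.4 196.9] [184 179  30  35 273] [518.  60.   0.]
white [277.2  74.5] [262  70  31  10 213] [ 881. -166.   76.]
white [322.  109.1] [318 105   9   9  68] [ 776. -299.   76.]
white [313.5 176.4] [292 159  43  34 762] [ 575. -273.   76.]
white [385.8 181. ] [378 173  17  17 230] [ 563. -483.   76.]
white [301.2 222.7] [280 206  43  33 699] [ 440. -237.   76.]
white [358.2 232.1] [350 225  17  15 210] [ 415. -400.   76.]
white [335.2 286.5] [327 279  17  16 206] [ 261. -333.   76.]
```

View pics/c0.png

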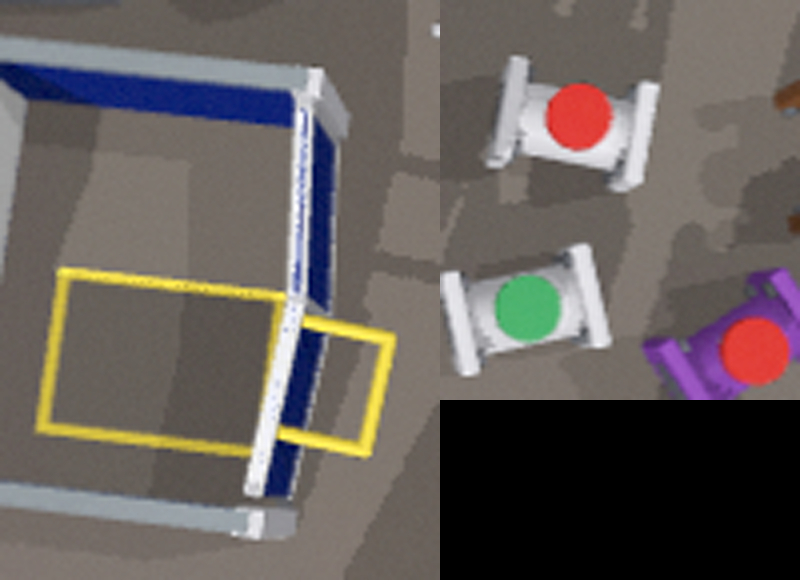

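```bash
python3 - <<'E'
from h import *
A=lambda x,y:np.array([115+(x+.5)/4-.5,100+(y+.5)/4-.5])
B=lambda x,y:np.array([280+(x-440+.5)/4-.5,145+(y+.5)/4-.5])
P=lambda uv,z:onplane('top',uv,z)[0]
for n,xy,z in [('pad(200,-20)',(62,270),0),('pad(200,110)',(40,432),0),('pad(20,-20)',(280,297),0),('postfar top',(312,82),132),('postnear',(250,520),132),
 ('A pivot top',(302,97),128),('hinge top',(296,303),128),('B lead top',(254,494),128),
 ('loop in-far',(304,322),116),('loop out-far',(391,340),116),('loop out-near',(368,452),116),('loop in-near',(278,434),116)]:
    print(n,P(A(*xy),z).round(1))
for n,l,r in [('red',(508,108),(640,133)),('green',(460,322),(591,296))]:
    a=P(B(*l),76);b=P(B(*r),76);print(n,a.round(),b.round(),((a+b)/2).round(1),np.arctan2(*(a-b)[[1,0]]))
s0=cv2.imread('pics/s0.png');hsv=cv2.cvtColor(s0,cv2.COLOR_BGR2HSV)
red=cv2.inRange(hsv,(0,180,100),(6,255,255))|cv2.inRange(hsv,(174,180,100),(180,255,255))
n,l,st,ce=cv2.connectedComponentsWithStats(red)
print([(ce[i].round(1),st[i,4]) for i in range(1,n) if st[i,4]>40])
print('proj',project('side',[[580,-272,87],[443,-235,87]]))
E
```

```text
pad(200,-20) [609.3 290.1   0. ]
pad(200,110) [482.1 302.1   0. ]
pad(20,-20) [589.2 117.4   0. ]
postfar top [724.2  73.7 132. ]
postnear [417.1 108.3 132. ]
A pivot top [714.4  81.2 128. ]
hinge top [567.7  81.3 128. ]
B lead top [435.  106.9 128. ]
loop in-far [555.9  77.5 116. ]
loop out-far [543.7  15.9 116. ]
loop out-near [465.1  30.4 116. ]
loop in-near [477.   93.7 116. ]
red [ 588. -224.   76.] [ 571. -320.   76.] [ 579.4 -271.6   76. ] 1.3904782601053838
green [ 433. -189.   76.] [ 452. -283.   76.] [ 442.7 -236.3   76. ] 1.7746729213845815
[(array([268.8, 139.5]), np.int32(101)), (array([189.9, 141.4]), np.int32(51)), (array([311. , 153.5]), np.int32(130)), (array([247.2, 165.9]), np.int32(145)), (array([361.5, 167.6]), np.int32(148)), (array([130.6, 193.9]), np.int32(159))]
proj [[246.38853152 166.11431425]
 [291.6369529  176.34432803]]
```

The guard starts about 0.1 rad open. The red valve is at (580,-272) mm, and its axis is about 0.08 rad off the bay's. Next I'll hook the loop and open the guard.

```bash
cat >> h.py <<'E'
TH=0.10; O=np.array([572.,93.]); BX=np.array([np.sin(TH),np.cos(TH)]); BY=np.array([-np.cos(TH),np.sin(TH)])
W=lambda x,y: O+x*BX+y*BY
def inbay(p): r=np.asarray(p)[:2]-O; return np.array([r@BX,r@BY])
def ori(phi):
    from scipy.spatial.transform import Rotation as R
    y=np.array([np.cos(phi),np.sin(phi),0]);z=np.array([0,0,-1.]);return R.from_matrix(np.c_[np.cross(y,z),y,z]).as_quat()
def loop(q,d,s=52):
    x=-140*np.sin(q)+s*np.sin(q)-d*np.cos(q); y=-140+140*np.cos(q)+s*np.cos(q)+d*np.sin(q)
    v=np.sin(q)*BX+np.cos(q)*BY
    return W(x,y), np.arctan2(v[1],v[0])
def tgt(q,d,z,s=52):
    p,phi=loop(q,d,s); return [p[0],p[1],z], ori(phi)
E
python3 - <<'E'
from h import *
print('pred outer bar',loop(.095,68)[0],'meas 504.4 23.2; valve in bay',inbay([580,-272]))
qs=np.linspace(.1,1.4,11); way=[tgt(q,np.interp(q,[.1,1.4],[42,20]),96,50) for q in qs]
for p,o in way: print(np.round(p),bot.solve_ik(p,o)is not None,end=' ')
bot.move_gripper(0)
p,o=tgt(.1,36,175); bot.move_ptp(p,o); bot.line_to([p[0],p[1],96],120)
s=bot.read_state();print(s['t'],s['contact_force'].round(1) if hasattr(s['contact_force'],'round') else s['contact_force'],s['width'])
F=[]
for p,o in way:
    bot.line_to(p,90,o); f=np.array(bot.read_state()['contact_force']);F.append(f.round(1))
    if np.linalg.norm(f)>60: print('STOP');break
print(np.array(F)); print(bot.read_state()['t'])
snap('top','t1')
E
```

```text
pred outer bar [507.11172994  23.08793704] meas 504.4 23.2; valve in bay [-362.37785299  -44.3992304 ]
[514.  48.  96.] True [512.  39.  96.] True [515.  32.  96.] True [521.  24.  96.] True [530.  17.  96.] True [544.  11.  96.] True [560.   6.  96.] True [579.   1.  96.] True [601.  -2.  96.] True [625.  -5.  96.] True [650.  -7.  96.] True 5.1083 [0.1 0.1 0.3] 0.2272500202940702
[[ 0.3  0.3  0.1]
 [-0.4  0.6 -0.3]
 [ 0.3  0.   0.2]
 [ 0.1  0.2  0. ]
 [-0.7  0.9  0.7]
 [-0.8 -0.4 -0.3]
 [-0.9  0.2 -0.8]
 [-0.8  0.   0.4]
 [ 0.5  0.2  0. ]
 [ 0.  -0.5 -0.1]
 [-0.4 -0.3 -0.7]]
8.75
```

View pics/t1.png

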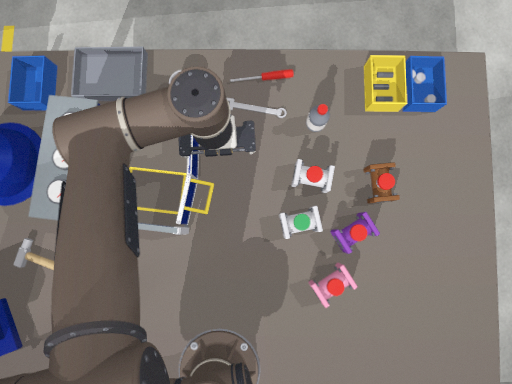

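The top view shows the guard unmoved. The loop is still at (200,195) and the hand is at about (217,140), so the hook missed. I'll check the state and the side view.

```bash
python3 - <<'E'
from h import *
s=bot.read_state();print(s['tcp_pos'],s['width'],s['eef_rot'])
im=snap('side','s1')
o=cv2.resize(cv2.imread('pics/s1.png')[170:320,90:300],None,fx=3.8,fy=3.8,interpolation=cv2.INTER_CUBIC);cv2.imwrite('pics/s1c.png',o)
# two-view check of loop corners: side-image prediction
for z in (60,116): print(z,project('side',[[*loop(.095,68,52-40)[0],z],[*loop(.095,68,92)[0],z]]).round(0).tolist())
print('tcp',project('side',[s['tcp_pos']]))
E
```

```text
[649.41191198  -7.37989635  95.83065738] 0.5049750345221738 [-3.64859349e-02  9.99334100e-01  5.37733330e-05 -3.61756151e-04]
60 [[230.0, 229.0], [261.0, 237.0]]
116 [[230.0, 209.0], [261.0, 216.0]]
tcp [[191.53317545 206.68263334]]
```

View pics/s1c.png

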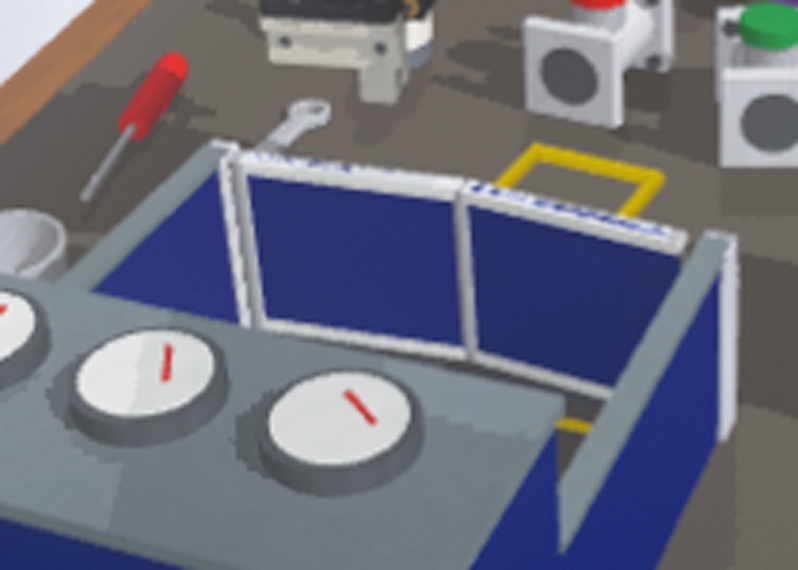

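The side crop shows the loop where predicted, about (231,209). The fingertip, though, appears at about (190,196) and not at the computed (191,207). Either it sits about 28 mm too high or part of it is hidden, so I'll enlarge the hand.

```bash
python3 - <<'E'
from h import *
t=np.array(bot.read_state()['tcp_pos'])
print('top proj z+0,+66,+120',project('top',[t,t+[0,0,66],t+[0,0,120]]).round(0).tolist())
print('side z+0,+19,+66',project('side',[t,t+[0,0,19],t+[0,0,66]]).round(0).tolist())
a=cv2.resize(cv2.imread('pics/s1.png')[110:230,120:250],None,fx=4,fy=4,interpolation=cv2.INTER_CUBIC)
b=cv2.resize(cv2.imread('pics/t1.png')[90:190,170:240],None,fx=4,fy=4,interpolation=cv2.INTER_CUBIC)
o=np.zeros((480,800,3),np.uint8);o[:,:520]=a;o[:400,520:]=b;cv2.imwrite('pics/h1.png',o)
E
```

```text
top proj z+0,+66,+120 [[222.0, 149.0], [220.0, 144.0], [218.0, 140.0]]
side z+0,+19,+66 [[191.0, 207.0], [191.0, 200.0], [189.0, 182.0]]
```

View pics/h1.png

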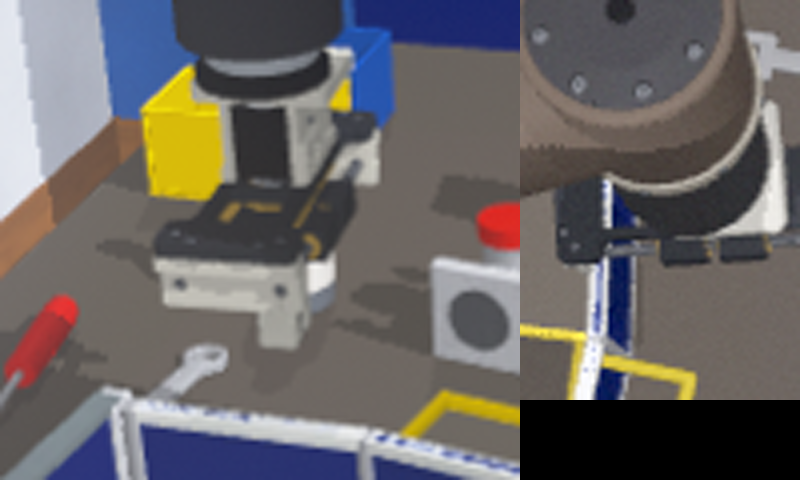

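The hand image is ambiguous: the closed fingers look about 28 mm too short. I'll check the real fingertip height by touching the bench gently at a clear spot.

```bash
python3 - <<'E'
from h import *
t=np.array(bot.read_state()['tcp_pos']); bot.line_to([t[0],t[1],185],200)
bot.move_ptp([500,-80,185],ori(3.04)); bot.line_to([500,-80,60],200)
snap('side','s2'); 
print('tip',project('side',[[500,-80,60],[500,-80,126],[500,-80,88]]).round(0).tolist(), bot.read_state()['tcp_pos'])
z=60
while z>-34:
    z-=4 if z>8 else 2
    try: bot.line_to([500,-80,z],40)
    except bot.Unreachable as e: print('unreach',z);break
    f=np.array(bot.read_state()['contact_force'])
    if abs(f[2])>4: print('contact',z,f,bot.read_state()['tcp_pos']);break
print(z,f,bot.read_state()['t'])
bot.line_to([500,-80,60],150)
im=cv2.imread('pics/s2.png');u,v=project('side',[[500,-80,60]])[0].astype(int)
cv2.imwrite('pics/h2.png',cv2.resize(im[v-70:v+40,u-70:u+70],None,fx=5,fy=5,interpolation=cv2.INTER_CUBIC))
E
```

```text
tip [[259.0, 211.0], [258.0, 188.0], [259.0, 201.0]] [501.15156922 -79.83912298  61.10341103]
-34 [ 0.79956843  0.03385389 -0.73881919] 20.075
```

View pics/h2.png

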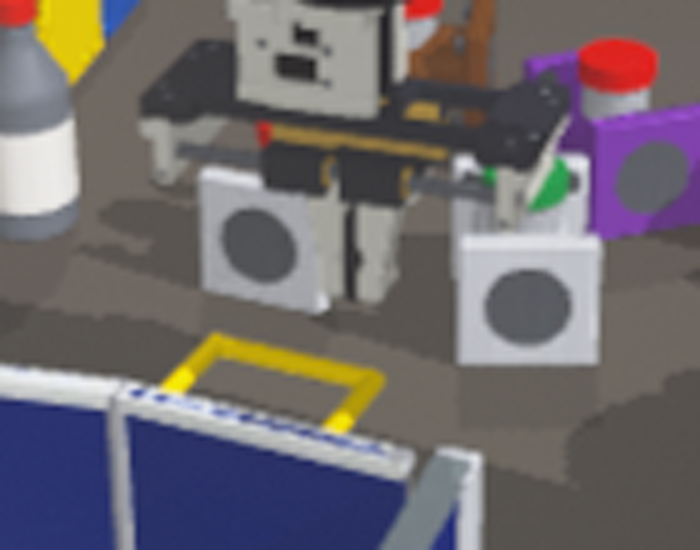

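The closed fingers are visible at about (260,201), where I'd expect (259,211). At commanded z = -34 mm there was still no bench contact, so the real fingertips are well above the reported TCP. I'll probe further down to find the offset.

```bash
python3 - <<'E'
from h import *
bot.line_to([500,-80,-30],150)
print(bot.read_state()['tcp_pos'],bot.read_state()['joint_pos'])
z=-30
while z>-75:
    z-=2
    bot.line_to([500,-80,z],40)
    s=bot.read_state();f=np.array(s['contact_force'])
    if np.linalg.norm(f)>3.5: print('contact',z,f,s['tcp_pos']);break
print(z,f,bot.read_state()['t'])
a=snap('side','s3');b=snap('top','t3')
print(project('side',[[500,-80,0]]),project('top',[[500,-80,0],[500,-80,100]]))
bot.line_to([500,-80,40],200)
A=cv2.resize(cv2.imread('pics/s3.png')[160:270,190:330],None,fx=4,fy=4,interpolation=cv2.INTER_CUBIC)
cv2.imwrite('pics/h3.png',A)
E
```

```text
[500.13210332 -80.03843464 -30.00263461] [ 2.29837701e-01  3.47116230e-01 -6.17175953e-01  3.11709587e-04
 -6.07014842e-01 -3.31431341e-01]
contact -36 [-2.70508936  1.10957444  9.54727852] [500.38645664 -79.95239935 -35.31605438]
-36 [-2.70508936  1.10957444  9.54727852] 22.35
[[258.83904768 231.09628949]] [[247.61837612 203.09452503]
 [246.57474907 200.88629055]]
```

View pics/h3.png

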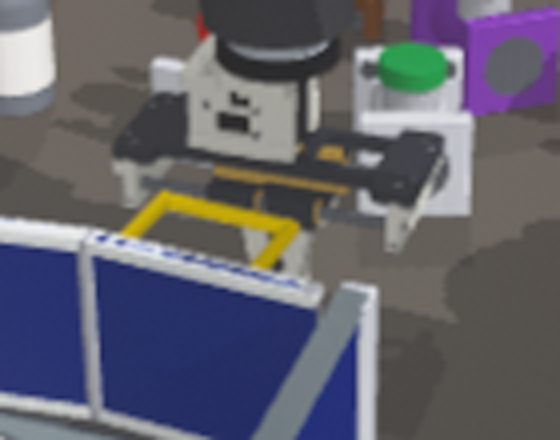

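The bench contact at reported z ≈ -34.5 shows that the real tip is about 34.5 mm above the reported TCP. The lateral match is good, with the tip at about (262,229). I'll correct every height by -34.5 mm and redo the pull.

```bash
echo 'DZ=-34.5' >> h.py; python3 - <<'E'
from h import *
z0=97+DZ
qs=np.linspace(.1,1.4,11); way=[tgt(q,np.interp(q,[.1,1.4],[42,19]),z0,50) for q in qs]
bot.line_to([500,-80,145],200)
p,o=tgt(.095,36,175+DZ); bot.move_ptp(p,o); bot.line_to([p[0],p[1],z0],150)
F=[]
for p,o in way:
    bot.line_to(p,90,o); f=np.array(bot.read_state()['contact_force']);F.append(f.round(1))
    if np.linalg.norm(f)>60: print('STOP');break
print(np.array(F)); 
t=bot.read_state()['tcp_pos']; bot.line_to([t[0],t[1],190+DZ],200)
bot.move_ptp([*W(-362,-44),185+DZ],ori(1.39))
print(bot.read_state()['t']); snap('top','t4');snap('side','s4')
E
```

```text
[[ -0.9  -0.2  -0.3]
 [  0.3   1.    1.2]
 [  0.8   0.5  -0.1]
 [ -0.9   0.1   0.1]
 [-21.9  -1.9  14.4]
 [ -2.1   1.2  -0.3]
 [ -0.2  -0.2  -0.2]
 [ -4.5  -8.6   1.2]
 [ -1.2  -1.8  -0.5]
 [ -0.8  -0.2  -0.6]
 [  0.9   0.6  -1.2]]
30.275
```

View pics/t4.png

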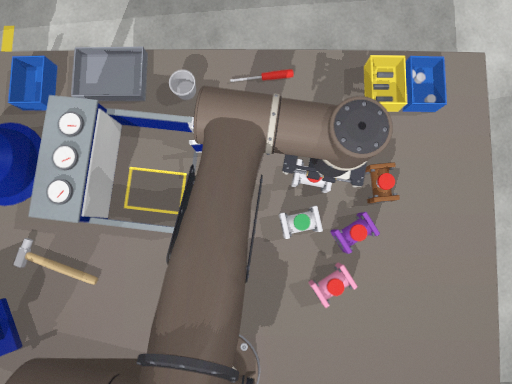

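The doorway is clear of panels, and the arm hides the fold near (200,130). I'll measure the loop in the side image numerically and fit q.

```bash
cat >> h.py <<'E'
def loopq(f,name='side',qs=np.arange(-.02,1.5,.04)):
    """share of loop-bar points that fall on yellow pixels, for each q"""
    hsv=cv2.cvtColor(cv2.imread(f'pics/{f}.png'),cv2.COLOR_BGR2HSV)
    y=cv2.inRange(hsv,(20,110,90),(35,255,255)); r=[]
    for q in qs:
        P=[[*loop(q,68,s)[0],116] for s in np.linspace(14,90,20)]+[[*loop(q,d,s)[0],116] for s in(12,92) for d in np.linspace(25,66,10)]
        u=project(name,P).round().astype(int); r.append(np.mean(y[u[:,1].clip(0,383),u[:,0].clip(0,511)]>0))
    return qs,np.array(r)
E
python3 - <<'E'
from h import *
for f in('s0','s4'):
    q,r=loopq(f);i=np.argsort(-r)[:5];print(f,[(round(float(q[k]),2),round(float(r[k]),2)) for k in i])
hsv=cv2.cvtColor(cv2.imread('pics/s4.png'),cv2.COLOR_BGR2HSV);y=cv2.inRange(hsv,(20,110,90),(35,255,255))
n,l,st,ce=cv2.connectedComponentsWithStats(y);print(st[1:][st[1:,4]>20],ce[1:][st[1:,4]>20].round())
print(project('side',[[*loop(q,68,s)[0],116] for q in(1.2,1.4) for s in(12,92)]).round(0).tolist())
cv2.imwrite('pics/s4c.png',cv2.resize(cv2.imread('pics/s4.png')[130:330,80:310],None,fx=2.6,fy=2.6,interpolation=cv2.INTER_CUBIC))
E
```

```text
s0 [(0.1, 1.0), (0.14, 1.0), (0.06, 0.97), (0.18, 0.95), (0.02, 0.93)]
s4 [(1.38, 1.0), (1.42, 0.68), (1.46, 0.62), (1.34, 0.6), (1.3, 0.4)]
[[ 248   97   13   11   26]
 [ 155  126   54   35 1339]
 [ 181  190   37   23  328]
 [ 237  280    9    4   28]] [[253. 103.]
 [180. 142.]
 [201. 202.]
 [241. 282.]]
[[224.0, 194.0], [224.0, 210.0], [214.0, 193.0], [206.0, 210.0]]
```

View pics/s4c.png

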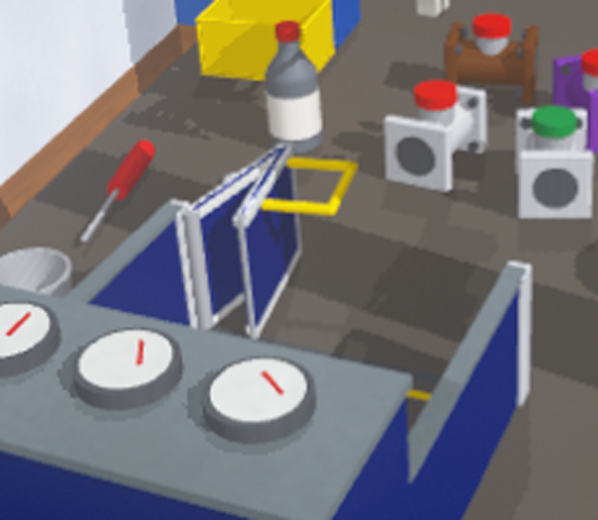

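The side view shows the guard folded open, with the loop fit at q≈1.38. The red valve stands undisturbed with its cap at about (247,166). Next I'll grip the cap, staying above the flanges, and slide the valve in.

```bash
python3 - <<'E'
from h import *
t=np.array(bot.read_state()['tcp_pos']);print('tip pred',project('side',[t-[0,0,DZ]]).round(0),'seen ~ (246,132)')
z=80.5+DZ
bot.move_gripper(80,25)
bot.line_to([580,-272,z],120); print(bot.read_state()['contact_force'])
bot.move_gripper(30,25); s=bot.read_state();print('width',s['width'],s['contact_force'],s['t'])
assert 44<s['width']<52
a=W(-362,-44.5);b=W(110,45)
for k in np.linspace(.2,1,5):
    p=np.array([580,-272])*(1-k)+b*k
    bot.line_to([p[0],p[1],z],110,ori(1.39+.08*k)); s=bot.read_state();print(np.round(s['contact_force'],1),round(s['width'],1))
    if np.linalg.norm(s['contact_force'])>50: print('STOP');break
else:
    bot.move_gripper(72); bot.line_to([b[0],b[1],190+DZ],180)
    print(bot.read_state()['t'])
    bot.move_gripper(0); p,o=tgt(1.38,34,180+DZ); bot.move_ptp(p,o)
print(bot.read_state()['t']); snap('side','s5');snap('top','t5')
E
```

```text
tip pred [[245. 134.]] seen ~ (246,132)
[ 0.05202554 -0.82816384  0.4915263 ]
width 47.40402540983835 [-1.0859206  -2.16374016  1.67707827] 33.3833
[-2.2  5.4  6.3] 47.1
[-1.1  2.1  6.3] 46.9
[-0.8  0.3  6.6] 47.3
[-1.  -1.3  8. ] 47.0
[-1.3 -3.   6.3] 47.1
39.925
42.0833
```

```bash
python3 - <<'E'
from h import *
for f,n in(('s5','side'),('t5','top')):
    im=cv2.imread(f'pics/{f}.png');hsv=cv2.cvtColor(im,cv2.COLOR_BGR2HSV)
    red=cv2.inRange(hsv,(0,180,100),(6,255,255))|cv2.inRange(hsv,(174,180,100),(180,255,255))
    k,l,st,ce=cv2.connectedComponentsWithStats(red)
    for i in range(1,k):
        if st[i,4]>40: w=onplane(n,ce[i],90 if n=='side' else 95)[0]; print(f,ce[i].round(),st[i,2:],w.round(),inbay(w).round())
q,r=loopq('s5');print('q',q[r.argmax()],r.max())
a=cv2.resize(cv2.imread('pics/s5.png')[150:330,90:310],None,fx=1.8,fy=1.8,interpolation=cv2.INTER_CUBIC)
b=cv2.resize(cv2.imread('pics/t5.png')[90:240,90:220],None,fx=3,fy=3,interpolation=cv2.INTER_CUBIC)
o=np.zeros((450,790,3),np.uint8);o[:324,:396]=a;o[:,400:]=b;cv2.imwrite('pics/c5.png',o)
E
```

```text
s5 [269. 140.] [ 14   8 101] [ 557. -471.   90.] [-563.  -41.]
s5 [311. 154.] [ 15  10 131] [ 411. -390.   90.] [-497.  112.]
s5 [362. 168.] [ 16  11 147] [ 259. -324.   90.] [-446.  270.]
s5 [210. 264.] [ 21   8 105] [538. 193.  90.] [96. 44.]
t5 [277.  75.] [ 31  10 212] [ 874. -165.   95.] [-227. -326.]
t5 [322. 109.] [ 9  9 70] [ 770. -296.   95.] [-368. -236.]
t5 [386. 181.] [ 17  17 225] [ 560. -477.   95.] [-569.  -45.]
t5 [148. 187.] [ 16  16 199] [538. 205.  95.] [108.  45.]
t5 [358. 232.] [ 17  15 206] [ 415. -395.   95.] [-501.  108.]
t5 [335. 286.] [ 17  16 202] [ 264. -330.   95.] [-452.  265.]
q 1.3800000000000001 1.0
```

View pics/c5.png

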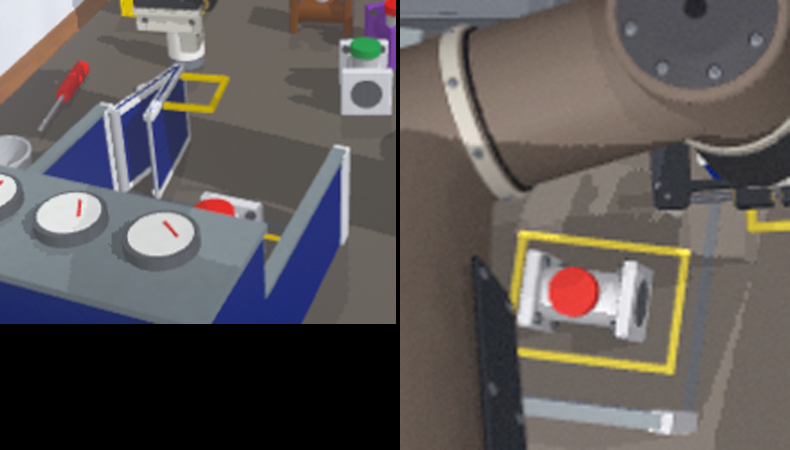

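The valve lies inside the frame at bay (108,45) mm and is well aligned. The loop is at q≈1.38. Now I'll fold the guard shut.

```bash
python3 - <<'E'
from h import *
z0=97+DZ
p,o=tgt(1.38,34,z0); bot.line_to(p,150,o); F=[bot.read_state()['contact_force']]
for q in np.linspace(1.34,0,11):
    p,o=tgt(q,np.interp(q,[0,1.4],[19,42]),z0,54)
    bot.line_to(p,90,o); f=np.array(bot.read_state()['contact_force']);F.append(f)
    if np.linalg.norm(f)>60: print('STOP',q);break
print(np.array(F).round(1))
for d in range(18,5,-1):
    p,o=tgt(0,d,z0,54); bot.line_to(p,30,o); f=np.array(bot.read_state()['contact_force'])
    if f[:2]@BX<-9: break
print('d',d,f.round(1))
p,o=tgt(0,d+8,z0,52); bot.line_to(p,60,o); bot.line_to([p[0],p[1],190+DZ],150)
bot.move_ptp([430,-120,230+DZ],ori(1.8)); bot.pause(.3)
print(bot.read_state()['t']); snap('side','s6');snap('top','t6')
q,r=loopq('s6');i=np.argsort(-r)[:4];print('q side',q[i],r[i])
q,r=loopq('t6','top');i=np.argsort(-r)[:4];print('q top',q[i],r[i])
a=cv2.resize(cv2.imread('pics/s6.png')[150:330,90:310],None,fx=1.8,fy=1.8,interpolation=cv2.INTER_CUBIC)
b=cv2.resize(cv2.imread('pics/t6.png')[95:245,90:220],None,fx=3.8,fy=3.8,interpolation=cv2.INTER_CUBIC)[:,:400]
b=cv2.resize(cv2.imread('pics/t6.png')[95:245,115:220],None,fx=3.8,fy=3.8,interpolation=cv2.INTER_CUBIC)
o=np.zeros((570,800,3),np.uint8);o[:324,:396]=a;o[:,401:]=b;cv2.imwrite('pics/c6.png',o)
E
```

```text
[[-0.3  0.6  0.7]
 [-0.7 -0.5 -0.3]
 [ 0.1 -0.  -0.4]
 [ 0.5  0.2 -0.7]
 [ 1.2 -0.2  1.3]
 [-0.2 -2.6  0.7]
 [ 0.9 -3.8 -0.9]
 [ 0.5  0.3 -0.2]
 [ 1.2 -0.1 -1.2]
 [-9.5 -7.1  7.2]
 [-2.8 -2.8 -0.6]
 [ 0.9 -0.6 -0.5]]
d 14 [ 2.5 -9.9  2.2]
49.9
q side [ 0.02  0.06 -0.02  0.1 ] [1.   1.   0.95 0.8 ]
q top [-0.02  0.02  0.06  0.1 ] [0.625 0.625 0.225 0.2  ]
```

View pics/c6.png

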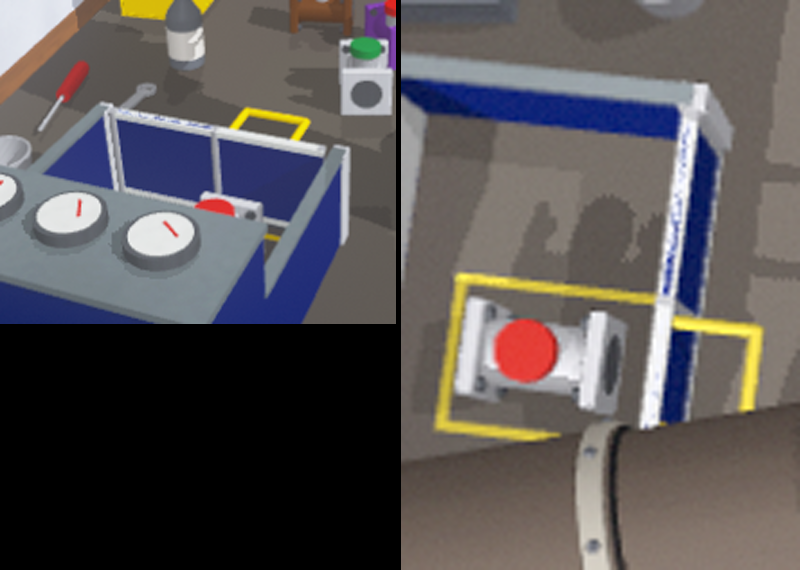

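The picture shows the panels nearly in line, at q ≈ 0–0.05 rad, with the valve in its frame. The margin to 0.08 is modest and there is time left. I'll press the guard once more with a firmer limit, retract clear and measure.

```bash
python3 - <<'E'
from h import *
z0=97+DZ
p,o=tgt(0.02,30,175+DZ); bot.move_ptp(p,o); bot.line_to([p[0],p[1],z0],150)
p,o=tgt(0,16,z0,54); bot.line_to(p,60,o); L=[]
for d in range(15,3,-1):
    p,o=tgt(0,d,z0,54); bot.line_to(p,40,o); f=np.array(bot.read_state()['contact_force']); L.append((d,round(float(f[:2]@BX),1)))
    if f[:2]@BX<-20: break
print(L)
p,o=tgt(0,d+12,z0,52); bot.line_to(p,60,o); bot.line_to([p[0],p[1],190+DZ],150)
bot.move_ptp([430,-200,240+DZ],ori(1.8)); bot.pause(.3)
print(bot.read_state()['t'],bot.read_state()['contact_force']); snap('side','s7');snap('top','t7')
def fine(f,n):
    q,r=loopq(f,n,np.arange(-.1,.2,.01)); return [round(float(x),2) for x in q[r>=r.max()-.02]],r.max()
print('s0',fine('s0','side'),'t0',fine('t0','top'));print('s7',fine('s7','side'),'t7',fine('t7','top'))
# loop outline directions: outer-bar direction from yellow blob in each side view
for f in('s0','s6','s7'):
    y=cv2.inRange(cv2.cvtColor(cv2.imread(f'pics/{f}.png'),cv2.COLOR_BGR2HSV),(20,110,90),(35,255,255));y[:190]=0;y[260:]=0;y[:,:200]=0;y[:,300:]=0
    P=np.argwhere(y)[:,::-1]; top=[(u,P[P[:,0]==u,1].min()) for u in range(232,258)]
    w=onplane('side',[(u,v+1.5) for u,v in top],116);m=np.polyfit(w[:,0],w[:,1],1);print(f,'bar slope angle',np.arctan(-m[0]).round(3),'-> q',(np.arctan(-m[0])-TH).round(3),'bar y at x=510',np.polyval(m,510).round(1))
for n,f in(('top','t7'),('side','s7')):
    hsv=cv2.cvtColor(cv2.imread(f'pics/{f}.png'),cv2.COLOR_BGR2HSV);g=cv2.inRange(hsv,(50,120,60),(75,255,255));ys,xs=np.nonzero(g);print(f,'green',xs.mean().round(1),ys.mean().round(1))
print('side bar y expected at q=0:',loop(0,73)[0])
E
```

```text
[(15, -7.7), (14, -12.9), (13, -16.7), (12, -21.2)]
55.4833 [-0.63709734 -0.13883659  0.62941185]
s0 ([0.07, 0.08, 0.09, 0.1, 0.11, 0.12, 0.13, 0.14, 0.15, 0.16], np.float64(1.0)) t0 ([0.04, 0.05, 0.06, 0.07, 0.08, 0.09, 0.1, 0.11, 0.12], np.float64(1.0))
s7 ([-0.0, 0.01, 0.02, 0.03, 0.04, 0.05, 0.06, 0.07], np.float64(1.0)) t7 ([-0.04, -0.03], np.float64(0.425))
s0 bar slope angle 0.199 -> q 0.099 bar y at x=510 20.2
s6 bar slope angle 0.102 -> q 0.002 bar y at x=510 29.0
s7 bar slope angle 0.136 -> q 0.036 bar y at x=510 29.4
t7 green nan nan
s7 green 292.8 176.3
side bar y expected at q=0: [512.97194399  25.5560336 ]<stdin>:21: RuntimeWarning: Mean of empty slice.
  ret = ret.dtype.type(ret / rcount)
```

The force rose steadily, about 4.5 N per mm, with no further guard travel, so the guard is against its stop. The green cap is unmoved at (292.8,176). I'm handing in.

```bash
python3 -c "
from h import *
bot.close_job(); print(bot.read_state()['t'])"
```

```text
the job is handed in; nothing more can be done
the job is handed in; nothing more can be done
```

I opened the guard by its loop, slid the red-capped valve onto the pad, folded the guard shut again and handed the job in at about 55.5 s of the 72 s. The hand-in call gave no verdict.

**Problem along the way:** My first pull missed the loop and touched nothing. The real fingertips were about 34.5 mm above the reported TCP. I confirmed this by touching the bench lightly, and corrected every height after that.

**Last checks:**
- **Opening:** the side camera put the guard at about 1.38 rad (1.2 needed).
- **Valve:** the top camera put the cap at about (108, 45) mm in bay axes, against a pad centre of (110, 45). The picture shows it aligned with the bay and inside the frame. The side camera read 96 mm in depth, but the console hid part of the cap there.
- **Guard shut:** on a second push the force rose evenly from 8 to 21 N over 3 mm, and the loop stayed put in the picture. I take that as the end stop. Side-camera estimates of the fold angle were 0.00 to 0.07 rad, with the loop-bar slope giving 0.002 and 0.036, all under the 0.08 limit. The last top view fitted poorly (score 0.43) because the arm hid part of the loop, so I did not use it.
- **Other objects:** the green-capped valve showed no shift in the side view, though the arm hid it in the last top view. The bottle's cap was where it started in the top view taken after the slide. I did not measure the wrench, but in the pictures it looked unmoved.
- **Robot:** the contact force was near zero, with the arm clear of everything at hand-in.

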